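Feel for the bite of the lever tamper and mark it

TASK

Press the pad of the lever tamper down until you feel the spring inside firm up, without forcing it further, hold it there for a moment, then let go so that the lever stays resting on the spring. Note how far the lever went by pushing the marker beside it down until its top is level with the top of the lever's pad, and leave the things standing around undisturbed.

Things in the scene. Friction and masses are not known exactly. Their poses are not given: they have to be found in the camera images.
- press: lever tamper, fixed: aluminium base 280 x 90 x 15 mm with a small wing on its right, forked pivot post at the far end (top 139 mm up), steel barrel under the middle of the lever, thin steel guide tube on the wing (26 mm wide, 100 mm tall). Origin on the worktop at the barrel's axis; x runs from the lever's pad to the pivot, y to the left seen from the pad, z up
- lever: flat steel lever, 18 mm wide; origin at its hinge, 120 mm along the press's x and 120 mm up. It runs along its own -x, 200 mm to the centre of its black pad. It starts tipped up about 14 degrees and swings down to a hard stop (pad 68 mm lower in all). The hinge is stiff: the lever stays where it is left, and its free play takes about 2 N at the pad
- barrel_top (a point): centre of the mouth of the steel barrel, 60 mm wide, 95 mm tall. The lever's ram dips in and meets a hidden spring after 15 to 55 mm of pad travel, each time elsewhere. From there the push at the pad climbs 2.5 to 3 N per mm: firm from about 9 N (hold 10 to 14 N for half a second), overstrained above 20 N. Let go, the lever rises a few mm and rests on the spring
- pad_top (a point): centre of the flat top of the lever's round black pad (44 mm wide, 20 mm thick); press here straight down with closed fingertips. 170 to 176 mm above the worktop at the start; the pad swings about the hinge, so it shifts a few mm along the press's x
- marker_top (a point): centre of the flat top of the marker: black mushroom head 30 mm wide, 12 mm thick, on a 10 mm steel stem in the guide tube, 100 mm right of the pad. Slides up and down with about 3 N and stays where it is left. Top 177 to 195 mm above the worktop at the start, always above the pad's final height; lowest 113 mm. Pushed too far, pinch the head and pull it up
- salt_shaker: salt shaker with a grey cap, 44 mm wide, 90 mm tall, loose, standing right of the tamper; origin under its centre, bystander
- spice_jar: spice jar with a dark lid, 41 mm wide, 105 mm tall, loose, standing left of the tamper; origin under its centre, bystander
- tea_light: tea light in a metal cup, 38 mm wide, 16 mm tall, loose, left of the tamper; origin under its centre, bystander

How it is judged:
On the way:
1. the lever is pressed down until the spring inside firms up (about 9 N or more at the pad) and held so for a moment (contact force between lever and press above 10 N), for 0.2 s.
At the end, for the whole second after the job is handed in: the lever is let go and still rests on its spring where it firmed up, and the top of the marker is level with the top of the lever's pad to within 4 mm (contact force between lever and press above 0.5 N and z of marker_top in the frame of pad_top between -0.004 and 0.004 m); the robot touches nothing.
It fails at once if the lever is forced: the spring is overstrained (more than about 20 N at the pad) (contact force between lever and press above 32 N).
It fails at once if a bystander (salt shaker, spice jar or tea light) is shoved more than 30 mm (distance of any of salt_shaker, spice_jar, tea_light from where it was at the start of the episode above 0.03 m).
It also fails if it takes over 51 s, if anything falls off the work surface, if the arm or the gripper's body presses on something with over 40 N, if the wrist force passes 120 N, or if a joint passes its speed limit or range.

ROBOT

A 6-joint arm with a two-finger parallel gripper is mounted at the origin on a cart in front of the work surface, level with it; the furniture and walls round the work are solid. World frame = base frame: x ahead of the robot, y to its left, z up, the work surface at z = 0. Lengths are in m, angles in rad, forces in N, time in s.
With the tool pointing down it reaches from about 0.375 to 0.925 m from the base axis. Payload 5.7 kg.
Tool frame: the origin (TCP) lies midway between the tips of the shut fingers; the grasp point (between the pads) lies 19 mm behind it (env.hold_point_z is the distance from the TCP to the grasp point, in m); z points along the fingers, y is the line along which they close (so a half turn about z gives the same grasp; the last joint's range is limited). The gripper opens to 85 mm and grips with 20 to 120 N. Pads are 22 mm wide; open, the fingers measure 114 mm over their backs; the gripper's body (76 mm by 85 mm) begins 54 mm behind the grasp point. The pads swing forward as they close: fully open they stand 13 mm farther back than shut.
Start: joints at [-1.404, 0.359, 1.51, -0, 1.272, -0.115], TCP at [0.167, -0.576, 0.194] pointing down, gripper open.
Joint ranges: [-2.97, 2.97], [-1.01, 2.36], [0.21, 2.38], [-0.96, 4.11], [0.2, 2.71], [-2.98, 2.98]. Speed limits (rad/s): [2.39, 2.39, 3.14, 3.14, 3.14, 3.14].

INTERFACE

Orientations are given as a unit quaternion [x, y, z, w].
In Python, from plant import status, grab_frame, env gives the robot as it stands.
- The arm moves only by the shell command python3 -m creep 'ROWS' [OPENING] [FORCE]. ROWS is JSON, a list of rows, each an object with "offset": the shift along the tool's x, y, z in cm, a list of three; "dr": the turn, a rotation vector about the tool's x, y, z in degrees, a list of three. A call has 1 to 20 rows; each row is the pose to reach, as a shift and turn from the pose commanded when the call began, along the tool's axes at that moment; what a row does not reach only later rows make up. A row lasts 1/8 s, in which the tool goes at most 62.5 mm and 10.7 degrees, less where a joint would pass 70% of its speed; a pose out of reach is approached as far as the arm can. A call with a gripper value outside its range is refused whole. OPENING is the closure, from -1 (fully open) to 1 (shut), so that 0 is half open, set as the call begins (- or left out, the last holds). The fingers move at their own pace and stop on an object; FORCE is the grip in N (left out, the last holds). Time passes only in rows, so rows that repeat a pose let the fingers close. It gives the time, the measured TCP pose, the force, the opening and the grip force at its end, in the units of the state.
- status.observe(): the state, without advancing time (a new reading comes with each control period).
- grab_frame(name): name is "side" or "top"; returns a dict with "img" (420x560x3 uint8, red, green, blue), "z_map" (420x560 float32, m along the optical axis (not along the pixel's ray), 0 where there is no reading), "camera_matrix" (3x3 intrinsics, pixels), "D" ([k1, k2, p1, p2, k3] as OpenCV has them; the pictures are not rectified), "position" and "attitude" of the camera in the world. Camera axes: x right, y down, z forward; pixel columns grow to the right and rows downward; lengths in m; the calibration is good to about 2 mm. A picture is of the moment at which its call begins.
- env.close_job(): hands the job in; it is judged then, once.
The state is a dict: "time": time; "joint_pos": joint angles; "qvel": joint speeds; "tau": joint torques, N m; "ee_pos": TCP position; "orientation": TCP orientation; "ft_force": force on the tool from outside, world axes, zero at the start; "wrist_torque": the same for the moment, N m; "finger_gap": finger opening in m; "finger_force": force on a finger pad.
Only numpy, scipy, OpenCV 4.12 (cv2) and the standard library are available. Lean on these libraries where they do the work, as an engineer would, in place of code of your own. Each camera call takes 0.05 s, during which the arm holds its last target. There are 200 camera calls.

## Working session

There is one attempt and no reset: what is moved stays moved. The work goes in short steps, Python scripts to look and compute and a shell command to move; the robot and the scene stay as the last step left them, time stands still between calls to the robot, and variables do not carry over. Pictures are saved under pics/ and viewed, at most 10 in all, crops included, and the job is handed in when it is done.

```bash
ls; mkdir -p pics; python3 - <<'E'
from plant import status, grab_frame, env
import cv2, numpy as np
s=status.observe(); print(s)
for n in("top","side"):
    f=grab_frame(n); cv2.imwrite(f"pics/{n}0.png",f["img"][:,:,::-1]); np.savez(f"{n}0.npz",**{k:v for k,v in f.items()})
    print(n,f["camera_matrix"],f["D"],f["position"],f["attitude"])
E
```

```text
pics
{'time': 0.0, 'joint_pos': array([-1.40411559e+00,  3.59517462e-01,  1.51147151e+00, -8.94905284e-06,
        1.27249931e+00, -1.15106947e-01]), 'qvel': array([-1.59518501e-04,  5.12906530e-04,  1.19956506e-03,  1.15781360e-03,
        1.68388849e-03, -9.24837164e-05]), 'tau': array([-1.35674516e-03, -5.27623916e+01, -2.78623706e+01, -4.04715856e-04,
        1.32701828e-02, -9.23405736e-06]), 'ee_pos': array([ 0.16670007, -0.57557267,  0.19323137]), 'orientation': array([ 9.90090241e-01,  1.40429399e-01, -2.87127270e-05, -9.47388651e-04]), 'ft_force': array([ 0.32125396, -0.06037036, -0.27908039]), 'wrist_torque': array([-0.03002873, -0.02741264, -0.0160938 ]), 'finger_force': 0.0, 'finger_gap': 0.08539152729690389}
top [[411.60898084   0.         281.18562317]
 [  0.         411.60898084 209.3104109 ]
 [  0.           0.           1.        ]] [-0.12341165  0.          0.          0.          0.        ] [0.43525817 0.01079699 0.96624931] [ 0.70957701 -0.69967097  0.04180055 -0.072206  ]
side [[519.97776476   0.         277.28045813]
 [  0.         519.97776476 213.04121478]
 [  0.           0.           1.        ]] [-0.01744603  0.          0.          0.          0.        ] [0.60393251 0.90565466 0.67863443] [-0.00311513  0.8750104  -0.48392809 -0.01267668]
```

View pics/top0.png

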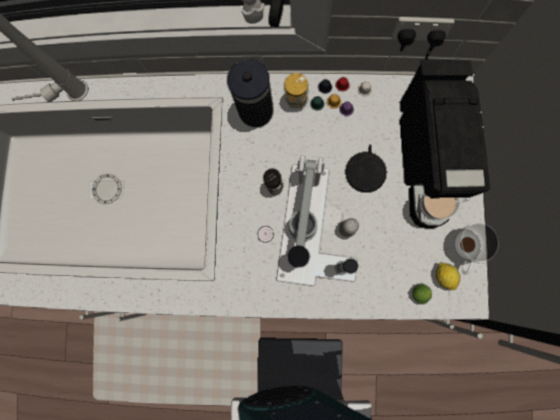

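View pics/side0.png

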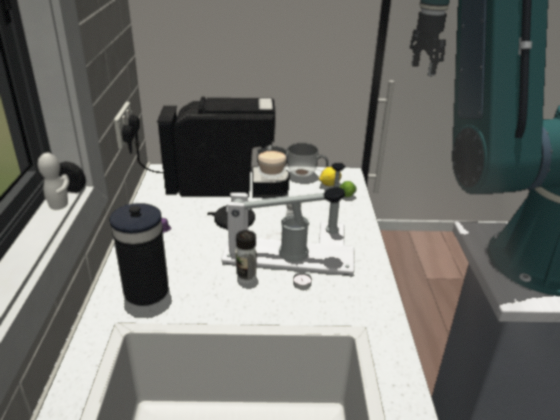

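The top view shows the lever's black pad at about (299,257), the marker head at (350,266), the salt shaker at (349,228), the spice jar at (272,180) and the tea light at (265,234). In the side view the pad is at (334,194) and the marker at (338,167).

```bash
cat > h.py <<'E'
import numpy as np, cv2
from scipy.spatial.transform import Rotation as R
def ray(f,u,v):
    K,D=np.array(f["camera_matrix"]),np.array(f["D"])
    p=cv2.undistortPoints(np.array([[[u,v]]],float),K,D,R=None)[0,0]
    return np.array(f["position"]),R.from_quat(f["attitude"]).as_matrix()@np.array([p[0],p[1],1])
def onz(f,u,v,z):
    o,d=ray(f,u,v); return o+d*(z-o[2])/d[2]
def cloud(f,box):
    u0,v0,u1,v1=box; uu,vv=np.meshgrid(np.arange(u0,u1),np.arange(v0,v1))
    p=cv2.undistortPoints(np.stack([uu.ravel(),vv.ravel()],1)[:,None].astype(float),np.array(f["camera_matrix"]),np.array(f["D"]))[:,0]
    z=f["z_map"][v0:v1,u0:u1].ravel()
    P=np.c_[p,np.ones(len(p))]*z[:,None]
    W=P@R.from_quat(f["attitude"]).as_matrix().T+np.array(f["position"])
    return W,f["img"][v0:v1,u0:u1].reshape(-1,3),uu.ravel(),vv.ravel(),z>0
def head(f,box,zmin,dark=60):
    W,c,u,v,ok=cloud(f,box); m=ok&(c.max(1)<dark)&(W[:,2]>zmin)
    top=np.percentile(W[m,2],90); m2=m&(W[:,2]>top-.006)
    return m2.sum(),np.median(W[m2,2]),W[m2].mean(0),(W[m2].min(0),W[m2].max(0)),(u[m2].mean(),v[m2].mean())
E
python3 - <<'E'
from h import *
t=np.load("top0.npz"); s=np.load("side0.npz"); np.set_printoptions(precision=4,suppress=True)
for n,f,b in(("pad",t,(283,240,316,275)),("mark",t,(335,255,362,280)),("pad",s,(320,183,348,206)),("mark",s,(326,158,350,176))):
    print(n,head(f,b,.12))
# shaker, jar, tea light, pivot
for n,u,v,z in(("salt",349,227,.09),("jar",272,175,.105),("tea",265,234,.016),("pivot",311,165,.139),("barrel",302,224,.095)): print(n,onz(t,u,v,z))
c=np.hstack([cv2.resize(t["img"][150:290,240:370],None,fx=3,fy=3),cv2.resize(s["img"][150:290,220:360],(400,420))])
cv2.imwrite("pics/c.png",c[:,:,::-1])
E
```

```text
pad (np.int64(289), np.float64(0.17318638454005897), array([0.4711, 0.0133, 0.1733]), (array([ 0.4546, -0.0069,  0.1698]), array([0.4932, 0.0316, 0.1795])), (np.float64(297.47750865051904), np.float64(257.4048442906574)))
mark (np.int64(155), np.float64(0.1829418354645097), array([ 0.4562, -0.085 ,  0.1828]), (array([ 0.4445, -0.0975,  0.1792]), array([ 0.469 , -0.0712,  0.1861])), (np.float64(349.4709677419355), np.float64(265.741935483871)))
pad (np.int64(173), np.float64(0.17141315745521546), array([0.4707, 0.0185, 0.1716]), (array([ 0.4539, -0.0056,  0.1681]), array([0.4909, 0.037 , 0.1766])), (np.float64(335.39306358381504), np.float64(192.78034682080926)))
mark (np.int64(57), np.float64(0.18104865556129085), array([ 0.4564, -0.0785,  0.1807]), (array([ 0.4443, -0.0908,  0.1763]), array([ 0.467 , -0.0675,  0.1838])), (np.float64(337.8070175438597), np.float64(166.3684210526316)))
salt [ 0.541  -0.0958  0.09  ]
jar [0.65   0.0703 0.105 ]
tea [0.5313 0.0898 0.016 ]
pivot [ 0.6635 -0.0125  0.139 ]
barrel [0.5457 0.0047 0.095 ]
```

View pics/c.png

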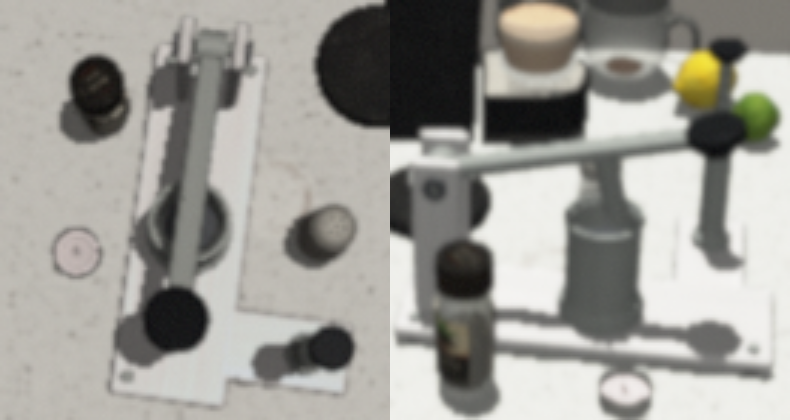

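```bash
python3 -m creep '[{"offset":[0,0,-6],"dr":[0,0,0]},{"offset":[45.6,-48.3,-6],"dr":[0,0,0]},{"offset":[45.6,-48.3,-6],"dr":[0,0,0]},{"offset":[45.6,-48.3,-6],"dr":[0,0,0]},{"offset":[45.6,-48.3,-6],"dr":[0,0,0]},{"offset":[45.6,-48.3,-6],"dr":[0,0,0]},{"offset":[45.6,-48.3,-6],"dr":[0,0,0]},{"offset":[45.6,-48.3,-6],"dr":[0,0,0]},{"offset":[45.6,-48.3,-6],"dr":[0,0,0]},{"offset":[45.6,-48.3,-6],"dr":[0,0,0]},{"offset":[45.6,-48.3,-6],"dr":[0,0,0]},{"offset":[45.6,-48.3,-6],"dr":[0,0,0]},{"offset":[45.6,-48.3,-6],"dr":[0,0,0]},{"offset":[45.6,-48.3,-6],"dr":[0,0,0]},{"offset":[45.6,-48.3,-6],"dr":[0,0,0]},{"offset":[45.6,-48.3,-6],"dr":[0,0,0]}]' 1 20
```

```text
time: 2.1
ee_pos: [0.4702, 0.0135, 0.2542]
orientation: [0.99, 0.14, -0.0, 0.0]
ft_force: [-0.3, -0.1, -0.4]
finger_gap: 0.0002
finger_force: 0.0
```

```bash
python3 -m creep '[{"offset":[0,0,4],"dr":[0,0,0]},{"offset":[0,0,7],"dr":[0,0,0]},{"offset":[0,0,7.4],"dr":[0,0,0]},{"offset":[0,0,7.8],"dr":[0,0,0]},{"offset":[0,0,8.2],"dr":[0,0,0]},{"offset":[0,0,8.6],"dr":[0,0,0]},{"offset":[0,0,9.0],"dr":[0,0,0]},{"offset":[0,0,9.4],"dr":[0,0,0]},{"offset":[0,0,9.4],"dr":[0,0,0]},{"offset":[0,0,9.4],"dr":[0,0,0]}]'
```

```text
time: 3.35
ee_pos: [0.4706, 0.0145, 0.1601]
orientation: [0.99, 0.14, 0.0, -0.0]
ft_force: [1.6, 0.1, -0.1]
finger_gap: -0.0001
finger_force: 0.0
```

```bash
python3 -m creep '[{"offset":[0,0,0.2],"dr":[0,0,0]},{"offset":[0,0,0.4],"dr":[0,0,0]}]'
```

```text
time: 3.6
ee_pos: [0.4706, 0.0144, 0.1561]
orientation: [0.99, 0.14, 0.0, -0.0]
ft_force: [-0.2, 0.3, 0.0]
finger_gap: 0.0003
finger_force: 0.0
```

```bash
python3 - <<'E'
from h import *
from plant import grab_frame,status
np.set_printoptions(precision=4,suppress=True)
f=grab_frame("side"); print(status.observe()["ft_force"]); c=cv2.resize(f["img"][110:290,220:400],(600,600),interpolation=cv2.INTER_CUBIC); cv2.imwrite("pics/s1.png",c[:,:,::-1])
E
```

```text
[-0.1583 -0.7672 -0.1167]
```

View pics/s1.png

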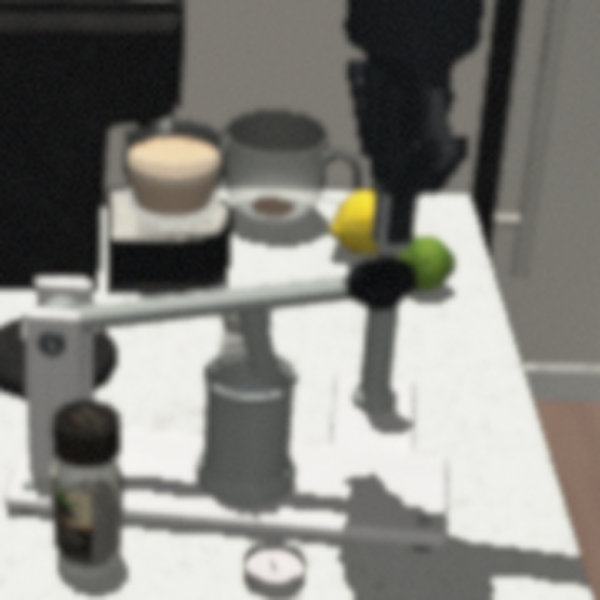

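```bash
python3 - <<'E'
from h import *
from plant import grab_frame,status
np.set_printoptions(precision=4,suppress=True)
e=status.observe()["ee_pos"]
s0=np.load("side0.npz")
def proj(f,P):
    Rm=R.from_quat(f["attitude"]).as_matrix().T
    return cv2.projectPoints(np.array([P],float),cv2.Rodrigues(Rm)[0],-Rm@np.array(f["position"]),np.array(f["camera_matrix"]),np.array(f["D"]))[0][0,0]
for n in("side","top"):
    f=grab_frame(n); print(n,"tcp px",proj(f,e)); np.savez(n+"1.npz",**f)
    if n=="side":
        W,c,u,v,ok=cloud(f,(318,150,352,210)); W0,c0,*_=cloud(s0,(318,150,352,210))
        for vv in range(176,208,2):
            for lab,WW,cc in(("now",W,c),("bef",W0,c0)):
                m=(v==vv)&(cc.max(1)<60)&(WW[:,1]>-.05)
                print(vv,lab,m.sum(),WW[m].mean(0) if m.any() else "",u[m].min() if m.any() else "",u[m].max() if m.any() else "")
E
python3 - <<'E'
from h import *
a=np.load("side0.npz");b=np.load("side1.npz")
c=np.hstack([cv2.resize(x["img"][160:230,300:370],(390,390),interpolation=cv2.INTER_CUBIC) for x in(a,b)])
cv2.imwrite("pics/cmp.png",cv2.convertScaleAbs(c[:,:,::-1],alpha=1.6))
E
```

```text
side tcp px [334.6759 198.6617]
176 now 6 [0.4676 0.0293 0.2148] 337 342
176 bef 0   
178 now 6 [0.4676 0.0319 0.2118] 337 342
178 bef 0   
180 now 7 [0.4678 0.0294 0.2062] 336 342
180 bef 0   
182 now 5 [0.4675 0.0305 0.2024] 337 341
182 bef 0   
184 now 0   
184 bef 0   
186 now 0   
186 bef 0   
188 now 11 [ 0.4696 -0.0002  0.1719] 330 340
188 bef 10 [ 0.4686 -0.0003  0.1718] 331 340
190 now 17 [0.478  0.0604 0.2015] 327 343
190 bef 17 [0.4704 0.0079 0.1718] 327 343
192 now 19 [0.4712 0.0155 0.1716] 326 344
192 bef 19 [0.4714 0.0168 0.1723] 326 344
194 now 21 [0.4718 0.022  0.1708] 325 345
194 bef 20 [0.4728 0.0225 0.1711] 325 344
196 now 20 [0.4734 0.0289 0.1702] 325 344
196 bef 20 [0.4734 0.0292 0.1704] 325 344
198 now 16 [0.4849 0.0874 0.1999] 325 340
198 bef 16 [0.4773 0.0318 0.1673] 325 340
200 now 10 [0.4752 0.0333 0.1638] 329 338
200 bef 10 [0.4755 0.035  0.1647] 329 338
202 now 6 [0.5179 0.324  0.3323] 331 336
202 bef 6 [0.4746 0.0314 0.1581] 331 336
204 now 0   
204 bef 0   
206 now 0   
206 bef 0   
top tcp px [296.8724 258.1939]
```

View pics/cmp.png

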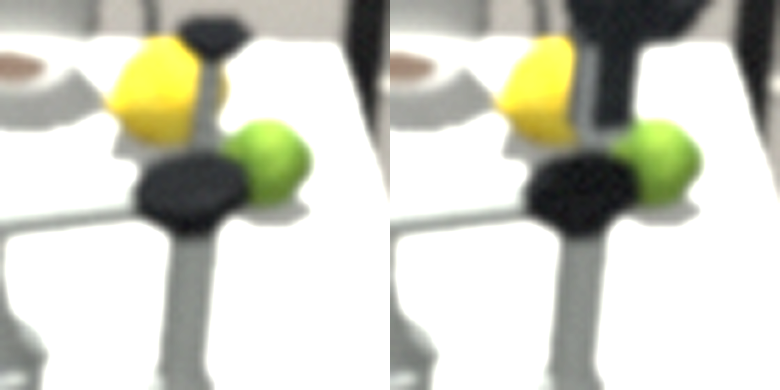

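The comparison shows that the pad has not moved: it is at (335,194) in both side views. The fingertips end near (339,183), above the pad, although the reported TCP projects to (335,199). I'll check the finger geometry against the depth.

```bash
python3 - <<'E'
from h import *
from plant import status
np.set_printoptions(precision=3,suppress=True,linewidth=200)
f=np.load("side1.npz")
W,c,u,v,ok=cloud(f,(330,170,348,196))
print("y");print(W[:,1].reshape(26,18)[::2]); print("z");print(W[:,2].reshape(26,18)[::2]); print(c.max(1).reshape(26,18)[::2])
s0=np.load("side0.npz"); W,c,u,v,ok=cloud(s0,(405,30,455,80)); m=ok&(W[:,1]>-.7)&(c.max(1)<80)&(W[:,0]<.3)
print("start gripper", np.percentile(W[m],[0,2,50,98,100],axis=0))
print(status.observe())
E
```

```text
y
[[-0.32  -0.319  0.015  0.019  0.023  0.027  0.024  0.026  0.029  0.03   0.032  0.029  0.032  0.033  0.028  0.029 -0.416 -0.417]
 [-0.313 -0.309  0.017  0.019  0.021  0.028  0.026  0.028  0.033  0.032  0.032  0.025  0.026  0.03   0.028  0.021 -0.401 -0.406]
 [-0.311 -0.31   0.016  0.021  0.023  0.027  0.025  0.027  0.035  0.031  0.03   0.033  0.032  0.03   0.031  0.022 -0.396 -0.391]
 [-0.301 -0.304  0.014  0.024  0.025  0.023  0.027  0.029  0.028  0.031  0.031  0.028  0.028  0.029  0.029 -0.376 -0.381 -0.381]
 [-0.303 -0.302  0.017  0.022  0.027  0.024  0.025  0.03   0.036  0.034  0.03   0.031  0.032  0.031  0.028 -0.368 -0.363 -0.372]
 [-0.301 -0.3    0.016  0.022  0.028  0.023  0.026  0.035  0.031  0.031  0.025  0.028  0.03   0.028  0.026 -0.359 -0.361 -0.358]
 [-0.299 -0.301  0.016  0.022  0.028  0.028  0.027  0.03   0.031  0.03   0.031  0.03   0.03   0.028  0.021 -0.263 -0.264 -0.261]
 [-0.3    0.906 -0.302 -0.302  0.026  0.026  0.025  0.024  0.021  0.023  0.02   0.02   0.023  0.019 -0.263 -0.256 -0.254 -0.257]
 [-0.303 -0.309 -0.309 -0.321 -0.084 -0.079 -0.082 -0.081 -0.083 -
[... 3132 characters left out ...]
16  18  28  46  70  84  90]
 [ 19  14  17  13  11  14  16  17  16  16  20  18  14  21  38  59  74  79]]
start gripper [[ 0.133 -0.638  0.244]
 [ 0.137 -0.632  0.251]
 [ 0.168 -0.542  0.318]
 [ 0.195 -0.501  0.363]
 [ 0.2   -0.495  0.366]]
{'time': 3.75, 'joint_pos': array([-0.116,  0.216,  1.828,  0.   ,  1.098,  1.173]), 'qvel': array([-0.001, -0.001, -0.003,  0.   ,  0.001,  0.002]), 'tau': array([ -0.001, -39.583, -24.444,   0.   ,  -0.013,  -0.   ]), 'ee_pos': array([0.47 , 0.014, 0.156]), 'orientation': array([ 0.99,  0.14, -0.  , -0.  ]), 'ft_force': array([-0.707,  0.042,  0.129]), 'wrist_torque': array([0.002, 0.011, 0.011]), 'finger_force': 0.0, 'finger_gap': -0.0004103828453850561}
```

The fingertips really end about 36 mm above the reported TCP z. The start frame shows the same offset, while x and y agree with the report. So nothing has been touched yet, and contact is due at a reported z of about 0.137.

```bash
python3 -m creep '[{"offset":[0,0,0.6],"dr":[0,0,0]},{"offset":[0,0,1.2],"dr":[0,0,0]},{"offset":[0,0,1.4],"dr":[0,0,0]},{"offset":[0,0,1.6],"dr":[0,0,0]}]'
python3 -m creep '[{"offset":[0,0,0.2],"dr":[0,0,0]},{"offset":[0,0,0.4],"dr":[0,0,0]}]'
python3 -m creep '[{"offset":[0,0,0.2],"dr":[0,0,0]},{"offset":[0,0,0.4],"dr":[0,0,0]}]'
```

```text
time: 4.25
ee_pos: [0.4705, 0.0145, 0.1399]
orientation: [0.99, 0.14, -0.0, -0.0]
ft_force: [0.4, 0.2, 0.7]
finger_gap: -0.0001
finger_force: 0.0
time: 4.5
ee_pos: [0.4705, 0.0145, 0.1362]
orientation: [0.99, 0.14, -0.0, -0.0]
ft_force: [-1.3, 0.1, 2.5]
finger_gap: 0.0001
finger_force: 0.9
time: 4.75
ee_pos: [0.4705, 0.0145, 0.1321]
orientation: [0.99, 0.14, 0.0, -0.0]
ft_force: [-2.0, -0.3, 2.4]
finger_gap: -0.0
finger_force: 0.9
```

Contact came at TCP z of about 0.137 with 2.5 N, as predicted. The spring should begin somewhere between z 0.122 and 0.082.

```bash
python3 -m creep '[{"offset":[0,0,0.2],"dr":[0,0,0]},{"offset":[0,0,0.4],"dr":[0,0,0]},{"offset":[0,0,0.6],"dr":[0,0,0]},{"offset":[0,0,0.8],"dr":[0,0,0]}]'
python3 -m creep '[{"offset":[0,0,0.1],"dr":[0,0,0]},{"offset":[0,0,0.2],"dr":[0,0,0]},{"offset":[0,0,0.3],"dr":[0,0,0]}]'
```

```text
time: 5.25
ee_pos: [0.4705, 0.0145, 0.124]
orientation: [0.99, 0.14, -0.0, -0.0]
ft_force: [-0.9, -0.8, 1.5]
finger_gap: -0.0001
finger_force: 0.9
time: 5.62
ee_pos: [0.4705, 0.0145, 0.1211]
orientation: [0.99, 0.14, -0.0, -0.0]
ft_force: [0.3, -0.5, 2.7]
finger_gap: 0.0004
finger_force: 0.9
```

```bash
python3 -m creep '[{"offset":[0,0,0.1],"dr":[0,0,0]},{"offset":[0,0,0.2],"dr":[0,0,0]},{"offset":[0,0,0.3],"dr":[0,0,0]}]'
```

```text
time: 6.0
ee_pos: [0.4705, 0.0145, 0.1181]
orientation: [0.99, 0.14, -0.0, -0.0]
ft_force: [-2.0, 1.6, 1.7]
finger_gap: -0.0002
finger_force: 0.9
```

```bash
python3 -m creep '[{"offset":[0,0,0.1],"dr":[0,0,0]},{"offset":[0,0,0.2],"dr":[0,0,0]},{"offset":[0,0,0.3],"dr":[0,0,0]},{"offset":[0,0,0.35],"dr":[0,0,0]}]'
```

```text
time: 6.5
ee_pos: [0.4705, 0.0145, 0.1145]
orientation: [0.99, 0.14, -0.0, -0.0]
ft_force: [-0.7, 1.0, 1.5]
finger_gap: 0.0002
finger_force: 0.9
```

```bash
python3 -m creep '[{"offset":[0,0,0.1],"dr":[0,0,0]},{"offset":[0,0,0.2],"dr":[0,0,0]},{"offset":[0,0,0.3],"dr":[0,0,0]},{"offset":[0,0,0.35],"dr":[0,0,0]}]'
```

```text
time: 7.0
ee_pos: [0.4705, 0.0145, 0.1111]
orientation: [0.99, 0.14, -0.0, -0.0]
ft_force: [-2.0, 0.6, 2.5]
finger_gap: -0.0
finger_force: 1.4
```

```bash
python3 -m creep '[{"offset":[0,0,0.1],"dr":[0,0,0]},{"offset":[0,0,0.2],"dr":[0,0,0]},{"offset":[0,0,0.3],"dr":[0,0,0]}]'
```

```text
time: 7.38
ee_pos: [0.4701, 0.0145, 0.1084]
orientation: [0.99, 0.14, -0.0, -0.0]
ft_force: [-3.8, 0.3, 10.3]
finger_gap: -0.0
finger_force: 4.9
```

The spring has firmed up at 10.3 N. I'll add 0.5 mm and hold.

```bash
python3 -m creep '[{"offset":[0,0,0.05],"dr":[0,0,0]},{"offset":[0,0,0.05],"dr":[0,0,0]}]'
```

```text
time: 7.62
ee_pos: [0.4701, 0.0145, 0.1081]
orientation: [0.99, 0.14, -0.0, -0.0]
ft_force: [-5.0, 0.1, 10.4]
finger_gap: -0.0002
finger_force: 4.7
```

```bash
python3 -m creep '[{"offset":[0,0,0.05],"dr":[0,0,0]},{"offset":[0,0,0.05],"dr":[0,0,0]},{"offset":[0,0,0.05],"dr":[0,0,0]},{"offset":[0,0,0.05],"dr":[0,0,0]},{"offset":[0,0,0.05],"dr":[0,0,0]}]'
```

```text
time: 8.25
ee_pos: [0.4701, 0.0145, 0.1076]
orientation: [0.99, 0.14, -0.0, -0.0]
ft_force: [-4.7, 0.5, 11.5]
finger_gap: 0.0002
finger_force: 5.1
```

```bash
python3 -m creep '[{"offset":[0,0,-0.1],"dr":[0,0,0]},{"offset":[0,0,-0.2],"dr":[0,0,0]},{"offset":[0,0,-0.2],"dr":[0,0,0]}]'
for i in 1 2 3; do python3 -m creep '[{"offset":[0,0,-0.05],"dr":[0,0,0]},{"offset":[0,0,-0.05],"dr":[0,0,0]}]'; done
```

```text
time: 8.62
ee_pos: [0.471, 0.0144, 0.1091]
orientation: [0.99, 0.14, 0.0, 0.0]
ft_force: [-1.2, -0.6, 1.8]
finger_gap: 0.0002
finger_force: 1.0
time: 8.88
ee_pos: [0.4709, 0.0144, 0.1096]
orientation: [0.99, 0.14, 0.0, 0.0]
ft_force: [-0.2, 0.3, 0.8]
finger_gap: -0.0
finger_force: 0.3
time: 9.12
ee_pos: [0.4706, 0.0144, 0.1101]
orientation: [0.99, 0.14, -0.0, -0.0]
ft_force: [0.4, 1.0, 0.5]
finger_gap: -0.0001
finger_force: 0.0
time: 9.38
ee_pos: [0.4706, 0.0145, 0.1107]
orientation: [0.99, 0.14, 0.0, -0.0]
ft_force: [-1.2, -1.4, 0.1]
finger_gap: -0.0001
finger_force: 0.0
```

The lever was released at TCP z of about 0.110, where it rests on the spring. I'll lift, move over to the marker and push it down, stopping a little short at first.

```bash
python3 -m creep '[{"offset":[0,0,-2],"dr":[0,0,0]},{"offset":[0,0,-6.5],"dr":[0,0,0]},{"offset":[-4.1,9.1,-6.5],"dr":[0,0,0]},{"offset":[-4.1,9.1,-6.5],"dr":[0,0,0]},{"offset":[-4.1,9.1,-6.5],"dr":[0,0,0]},{"offset":[-4.1,9.1,-6.5],"dr":[0,0,0]}]'
python3 -m creep '[{"offset":[0,0,1.5],"dr":[0,0,0]},{"offset":[0,0,2.5],"dr":[0,0,0]},{"offset":[0,0,3],"dr":[0,0,0]},{"offset":[0,0,3.5],"dr":[0,0,0]}]'
```

```text
time: 10.12
ee_pos: [0.4563, -0.0839, 0.1755]
orientation: [0.99, 0.14, -0.0, -0.0]
ft_force: [0.1, 0.7, -0.1]
finger_gap: -0.0001
finger_force: 0.0
time: 10.62
ee_pos: [0.4562, -0.0836, 0.1404]
orientation: [0.99, 0.141, -0.0, -0.0]
ft_force: [-1.6, 1.5, 2.7]
finger_gap: 0.0002
finger_force: 1.4
```

Contact on the marker came where it was expected, at 2.7 N. I'll push on to z of about 0.112.

```bash
python3 -m creep '[{"offset":[0,0,0.5],"dr":[0,0,0]},{"offset":[0,0,1],"dr":[0,0,0]},{"offset":[0,0,1.5],"dr":[0,0,0]},{"offset":[0,0,2.0],"dr":[0,0,0]},{"offset":[0,0,2.4],"dr":[0,0,0]},{"offset":[0,0,2.8],"dr":[0,0,0]}]'
python3 - <<'E'
from h import *
from plant import grab_frame
np.set_printoptions(precision=4,suppress=True)
f=grab_frame("side"); np.savez("side2.npz",**f)
for n,b in(("pad",(320,190,348,225)),): print(n,head(f,b,.11))
cv2.imwrite("pics/s2.png",cv2.resize(f["img"][140:240,280:400],(720,600),interpolation=cv2.INTER_CUBIC)[:,:,::-1])
E
```

```text
time: 11.38
ee_pos: [0.4566, -0.0844, 0.1124]
orientation: [0.99, 0.14, 0.0, -0.0]
ft_force: [0.0, 2.2, 1.5]
finger_gap: -0.0002
finger_force: 1.4
pad (np.int64(192), np.float64(0.14429170781594736), array([0.4695, 0.0195, 0.1443]), (array([ 0.4516, -0.0065,  0.1402]), array([0.4892, 0.0378, 0.1484])), (np.float64(334.8854166666667), np.float64(204.94270833333334)))
```

View pics/s2.png

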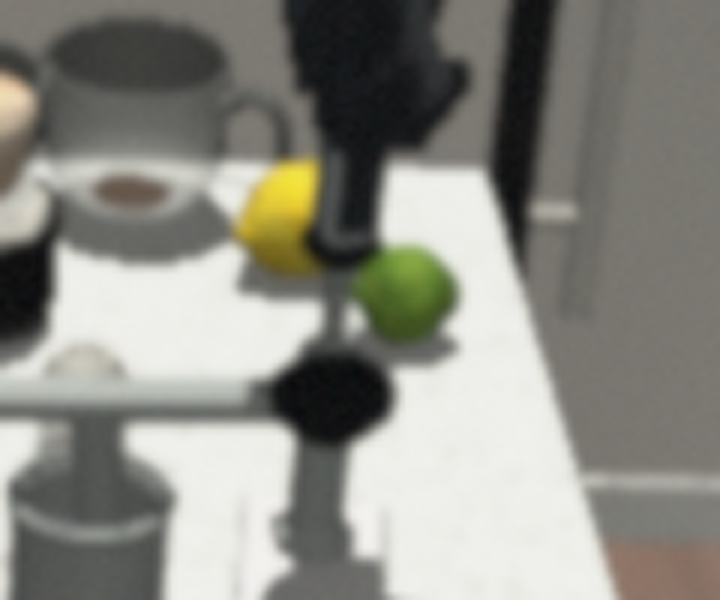

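The picture shows the pad at about (335,205) in the full image, resting near z 0.144, with the fingers on the marker head at about (337,181). The last 3.5 mm remain; after that I'll lift away and check.

```bash
python3 -m creep '[{"offset":[0,0,0.2],"dr":[0,0,0]},{"offset":[0,0,0.35],"dr":[0,0,0]},{"offset":[0,0,0.35],"dr":[0,0,0]}]'
python3 -m creep '[{"offset":[0,0,-2],"dr":[0,0,0]},{"offset":[0,0,-8],"dr":[0,0,0]},{"offset":[-5,20,-8],"dr":[0,0,0]},{"offset":[-5,20,-8],"dr":[0,0,0]},{"offset":[-5,20,-8],"dr":[0,0,0]},{"offset":[-5,20,-8],"dr":[0,0,0]},{"offset":[-5,20,-8],"dr":[0,0,0]},{"offset":[-5,20,-8],"dr":[0,0,0]}]'
python3 - <<'E'
from h import *
from plant import grab_frame
np.set_printoptions(precision=4,suppress=True)
s=grab_frame("side"); t=grab_frame("top")
for n,f,b in(("pad",t,(283,240,316,275)),("mark",t,(332,252,362,282)),("pad",s,(320,194,348,215)),("mark",s,(326,172,350,190))):
    print(n,head(f,b,.11))
for n,u,v,z in(("salt",349,227,.09),): pass
a=np.load("top0.npz")["img"].astype(int); d=np.abs(t["img"].astype(int)-a).max(2)>60
for n,b in(("salt",(337,215,362,238)),("jar",(260,165,286,195)),("tea",(255,224,275,244))): print(n,d[b[1]:b[3],b[0]:b[2]].sum())
E
```

```text
time: 11.8
ee_pos: [0.4565, -0.0846, 0.109]
orientation: [0.99, 0.14, -0.0, 0.0]
ft_force: [-0.4, -0.2, 0.3]
finger_gap: -0.0002
finger_force: 0.0
time: 12.8
ee_pos: [0.4635, -0.2885, 0.1887]
orientation: [0.99, 0.141, -0.0, -0.001]
ft_force: [-0.3, -0.4, -0.8]
finger_gap: -0.0001
finger_force: 0.0
pad (np.int64(323), np.float64(0.14592730652168218), array([0.4692, 0.0136, 0.1458]), (array([ 0.4494, -0.0056,  0.1419]), array([0.4892, 0.0322, 0.1498])), (np.float64(297.35603715170276), np.float64(259.0340557275542)))
mark (np.int64(137), np.float64(0.14606428742583022), array([ 0.4561, -0.0852,  0.1461]), (array([ 0.4448, -0.0984,  0.1426]), array([ 0.4684, -0.0709,  0.1495])), (np.float64(347.2992700729927), np.float64(266.3065693430657)))
pad (np.int64(203), np.float64(0.1444181711738156), array([0.4684, 0.019 , 0.1443]), (array([ 0.4494, -0.0034,  0.1405]), array([0.4875, 0.0381, 0.1489])), (np.float64(335.384236453202), np.float64(204.807881773399)))
mark (np.int64(61), np.float64(0.14403606125533064), array([ 0.457 , -0.0779,  0.1437]), (array([ 0.4466, -0.0911,  0.1401]), array([ 0.4678, -0.0667,  0.1472])), (np.float64(336.0983606557377), np.float64(181.80327868852459)))
salt 0
jar 0
tea 0
```

In both views the pad and marker heights agree to within 0.5 mm, and the bystanders have not moved. I'm handing in the job.

```bash
python3 -c "
from plant import env
print(env.close_job())"
```

```text
the job is handed in; nothing more can be done
None
```

I pressed the lever until the spring firmed up at about 11 N, held it and let go, pushed the marker level with the pad (within about 0.5 mm by both cameras), left the bystanders undisturbed, and handed the job in at about 13 s; no verdict was returned.

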